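# Sort the bench oddments into their trays

### The job

Tidy the bench by sorting the four stray things: stand the tall vial in the larger square tray and the short vial in the smaller square tray, lay the marker lengthwise in the long pen tray, and stand the rubber stopper, narrow end down as it is now, in the round dish. Keep the vials upright throughout, and leave the tape roll and the timer where they are.

Things in the scene. Friction and masses are not known exactly. Their poses are not given: they have to be found in the camera images.
- tall_vial_center (a point): The taller of two clear screw-capped vials: round, 33 mm across, 85 mm tall, standing upright on the bench. The point is on its axis, half-way up; z points up towards the cap.
- short_vial_center (a point): The shorter of the two clear screw-capped vials: round, 23 mm across, 42 mm tall, standing upright on the bench. The point is on its axis, half-way up; z points up towards the cap.
- stopper_center (a point): Small solid brown rubber stopper, round, 28 mm across and 26 mm tall, standing on its narrow end. The point is on its axis, half-way up; z points up to the wide end.
- marker_center (a point): White capped marker pen lying on the bench, 130 mm long, 14 mm wide, 16 mm high. The point is at mid-length, 8 mm above its underside; y runs along the pen. Either end may point either way in the tray.
- big_tray_in (a point): Centre of the inner floor of the larger of two square, shallow white trays: 80 mm square outside, 72 mm square inside, fixed to the bench; walls 4 mm thick, rims 11 mm above the bench, floor 3 mm above the bench (8 mm deep). x and y run along its sides, z up. The four receptacles stand side by side in the far row, in any order.
- small_tray_in (a point): Centre of the inner floor of the smaller square white tray: 60 mm square outside, 52 mm square inside, otherwise the same (fixed, walls 4 mm thick, rims 11 mm and floor 3 mm above the bench). x and y run along its sides, z up.
- pen_tray_in (a point): Centre of the inner floor of the pen tray: a long, narrow, shallow metal tray without partition, fixed to the bench, 62 mm (x) by 156 mm (y) inside, long side along y; floor 3 mm above the bench, walls 4 mm thick with a rolled rim to 13 mm above the bench. z up.
- dish_in (a point): Centre of the inner floor of a shallow round white dish, fixed to the bench, 76 mm across the rim, flat inner floor about 55 mm across lying 3 mm above the bench, wall about 3 mm thick, rim 13 mm above the bench. z up.
- tape_roll_center (a point): Roll of cream masking tape lying flat among the things to sort, 68 mm across, 18 mm high; the point is its centre. Loose. Not part of the job: it stays where it stands.
- timer_center (a point): Bench timer lying flat, 45 x 60 mm (y is the long way), 18 mm high; the point is its centre. Loose. Not part of the job: it stays where it stands.
Not all that is in view belongs to the job. Leave any brown or yellow look-alike of the part that bears small_tray_in alone.

How it is judged:
By the outcome, as a careful person would: the job done as asked, in the order asked, and still so for the second after the job is handed in, with the robot touching nothing.
It also fails if it takes over 109 s, if anything falls off the work surface, if the arm or the gripper's body presses on something with over 40 N, if the wrist force passes 120 N, or if a joint passes its speed limit or range.

### The arm

A 6-joint arm with a two-finger parallel gripper is mounted at the origin on a cart in front of the work surface, level with it; the furniture and walls round the work are solid. World frame = base frame: x ahead of the robot, y to its left, z up, the work surface at z = 0. Lengths are in mm, angles in degrees, forces in N, time in s.
With the tool pointing down it reaches from about 300 to 850 mm from the base axis. Payload 4.2 kg.
Tool frame: the origin (TCP) lies at the very end of the fingers, on their centre line; the grasp point (between the pads) lies 19 mm behind it (env.grasp_offset is the distance from the TCP to the grasp point, in mm); z points along the fingers, y is the line along which they close (so a half turn about z gives the same grasp; the last joint's range is limited). The gripper opens to 91 mm and grips with 3 to 60 N. Pads are 32 mm wide; open, the fingers measure 118 mm over their backs; the gripper's body (76 mm by 178 mm) begins 60 mm behind the grasp point.
Start: joints at [68.984, 18.312, 89.639, -0, 72.044, -1.146], TCP at [195.44, 540.783, 213.976] pointing down, gripper open.
Joint ranges: [-177.97, 177.97], [-48.28, 115.42], [12.27, 149.76], [-77.06, 257.06], [2.81, 150.46], [-146.56, 146.56]. Speed limits (degrees/s): [147.25, 147.25, 180, 180, 180, 180].

### API

Orientations are given as [roll, pitch, yaw] about the fixed x, y, z axes, in that order (R = Rz(yaw) Ry(pitch) Rx(roll)).
In Python, from workcell import env gives the robot as it stands. The module is installed in compiled form; this text tells all that it offers.
- The arm moves only by the tool send_rows, never from a script. Its argument "motion" is a list of rows, each an object of numbers: "tx", "ty", "tz": the shift along the tool's x, y, z in units of 500 mm (1.0 is 500 mm); "rx", "ry", "rz": the turn, a rotation vector about the tool's x, y, z in units of 30 degrees (1.0 is 30 degrees); "gripper": the closure, from -1 (fully open) to 1 (shut). In form: [{"tx": .., "ty": .., "tz": .., "rx": .., "ry": .., "rz": .., "gripper": ..}, ...]. A call has 1 to 12 rows; each row shifts and turns the commanded pose from where the row before left it, along the tool's axes as they then stand; what a row does not reach is not made up. A row lasts 1/8 s, in which the tool goes at most 62.5 mm and 10.7 degrees, less where a joint would pass 70% of its speed; a pose out of reach is approached as far as the arm can. A call with a number of a shift or a turn outside -1 to 1 is refused whole. A call with a gripper value outside its range is refused whole. The fingers move at their own pace and stop on an object; "grip_force" is the grip in N (left out, the last holds). Time passes only in rows, so rows that do not move let the fingers close. It gives the time, the measured TCP pose, the force, the opening and the grip force at its end, in the units of the state.
- env.state(): the state, without advancing time (a new reading comes with each control period).
- env.grab_frame(name): name is "scene" or "top" or "wrist"; returns a dict with "frame" (480x640x3 uint8, red, green, blue), "vertical_fov" (degrees; the focal length in pixels is half the picture's height over the tangent of half this angle, whatever the lens; pixels are square), "cx", "cy" (the principal point, pixels), "rvec" (rotation vector, rad) and "tvec" (3), from world to camera coordinates, as OpenCV has them; the wrist camera has in their place "T_tool_cam" (4x4, takes a point from camera to tool coordinates, whose origin is the TCP and whose axes are the flange's). Camera axes: x right, y down, z forward; pixel columns grow to the right and rows downward; lengths in mm; the calibration is good to about 2 mm. The wrist camera is an equidistant fisheye: a pixel r from the principal point sees the ray r / f radians off the axis. A picture is of the moment at which its call begins: read the wrist's pose just before it. There is no depth.
- env.job_done(): hands the job in; it is judged then, once.
The state is a dict: "time_s": time; "qpos": joint angles; "qvel": joint speeds; "effort": joint torques, N m; "ee_pos": TCP position; "ee_rot": TCP orientation; "force": force on the tool from outside, world axes, zero at the start; "torque": the same for the moment, N m; "gripper_width": finger opening in mm; "gripper_force": force on a finger pad.
Only numpy, scipy, OpenCV 4.12 (cv2) and the standard library are available. Lean on these libraries where they do the work, as an engineer would, in place of code of your own. Each camera call takes 0.05 s, during which the arm holds its last target. There are 200 camera calls.

## Working session

There is one attempt and no reset: what is moved stays moved. The work goes in short steps, Python scripts to look and compute and a tool call to move; the robot and the scene stay as the last step left them, time stands still between calls to the robot, and variables do not carry over. Pictures are saved under pics/ and viewed, at most 14 in all, crops included, and the job is handed in when it is done.

Besides the shell and the picture viewer there is one more tool, called after ">>>" by a JSON object that holds its "name" and its "arguments", one argument or row to a line. send_rows: Moves the arm, as the interface text tells. Shifts and turns lie within -1 to 1; 1 stands for 500 mm of shift or 30 degrees of turn. Its arguments: {"type":"object","properties":{"motion":{"type":"array"},"grip_force":{"type":"number"}},"required":["motion"]}

```bash
mkdir -p pics; cat > h.py <<'E'
import numpy as np, cv2
from workcell import env
from scipy.spatial.transform import Rotation as R
def snap(n,f):
    st=env.state(); d=env.grab_frame(n)
    cv2.imwrite(f'pics/{f}.png',d['frame'][:,:,::-1]); 
    np.save(f'pics/{f}.npy',np.array([d,st],dtype=object),allow_pickle=True); return d,st
def ray(f,u,v):
    d,st=np.load(f'pics/{f}.npy',allow_pickle=True)
    F=240/np.tan(np.radians(d['vertical_fov']/2)); x=np.array([u-d['cx'],v-d['cy']])
    if 'rvec' in d:
        M=R.from_rotvec(np.ravel(d['rvec'])).as_matrix(); o=-M.T@np.ravel(d['tvec']); r=M.T@np.array([*(x/F),1])
    else:
        q=np.linalg.norm(x); a=q/F; c=np.array([*(x/max(q,1e-9)*np.sin(a)),np.cos(a)])
        T=d['T_tool_cam']; W=R.from_euler('xyz',st['ee_rot'],degrees=True).as_matrix()
        o=W@T[:3,3]+st['ee_pos']; r=W@T[:3,:3]@c
    return o,r
def px(f,u,v,z=0):
    o,r=ray(f,u,v); return np.round(o+r*(z-o[2])/r[2],1)
E
python3 - <<'E'
from h import *
for n in ('scene','top','wrist'):
    d,s=snap(n,n+'0'); print(n,d['vertical_fov'],d['cx'],d['cy'])
print(s)
E
```

```text
scene 56.90201555642679 322.47037706305076 238.5105606822024
top 54.26580859644428 314.5750659148652 242.15216577030066
wrist 65.70646984690485 321.52316398463347 236.6568883548579
{'time_s': 0.1, 'qpos': array([ 6.89828495e+01,  1.83488636e+01,  8.97008429e+01,  8.76231697e-04,
        7.20441097e+01, -1.14556985e+00]), 'qvel': array([-0.07765342, -0.02701891, -0.23798984, -0.0113466 , -0.03977336,
        0.05767093]), 'effort': array([-7.41840995e-04, -4.13329160e+01, -2.32508826e+01,  7.27523211e-02,
        4.22607036e-02, -3.79087192e-05]), 'ee_pos': array([195.27503422, 540.3326091 , 213.18581274]), 'ee_rot': array([-1.79906219e+02, -2.70857797e-03,  1.60128146e+02]), 'force': array([-1.08095021, -0.92973733, -0.75006436]), 'torque': array([0.00372534, 0.03497276, 0.00058445]), 'gripper_force': 0.0, 'gripper_width': 91.19512262829824}
```

View pics/top0.png

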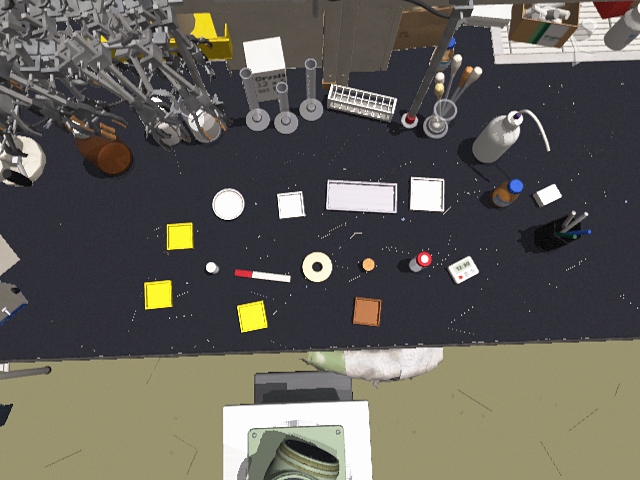

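View pics/scene0.png

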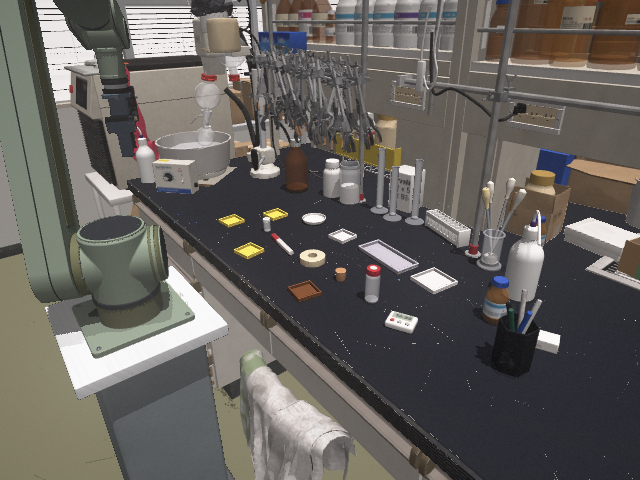

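The top view shows four receptacles in the far row: dish (228,204), small white tray (291,205), pen tray (361,196) and big white tray (427,194). Nearer are the short vial (212,268), marker (262,276), tape (317,267), stopper (368,265), tall vial (422,260) and timer (463,270). The small-tray look-alikes are yellow at (180,236), (158,295) and (252,316), and brown at (367,311). The white one at (291,205) fits the description, and I'll confirm it in an enlarged crop.

```bash
python3 - <<'E'
from h import *
im=cv2.imread('pics/top0.png'); cv2.imwrite('pics/crop1.png',cv2.resize(im[170:300,190:350],None,fx=5,fy=4.6,interpolation=cv2.INTER_CUBIC)[:598])
cv2.imwrite('pics/crop1.png',cv2.resize(im[180:290,195:355],None,fx=5,fy=5,interpolation=cv2.INTER_CUBIC))
cv2.imwrite('pics/crop2.png',cv2.resize(im[170:290,325:485],None,fx=5,fy=5,interpolation=cv2.INTER_CUBIC))
print('cam',ray('top0',0,0)[0])
E
```

```text
cam [ 289.57068976  -43.02506034 1076.80703014]
```

View pics/crop1.png

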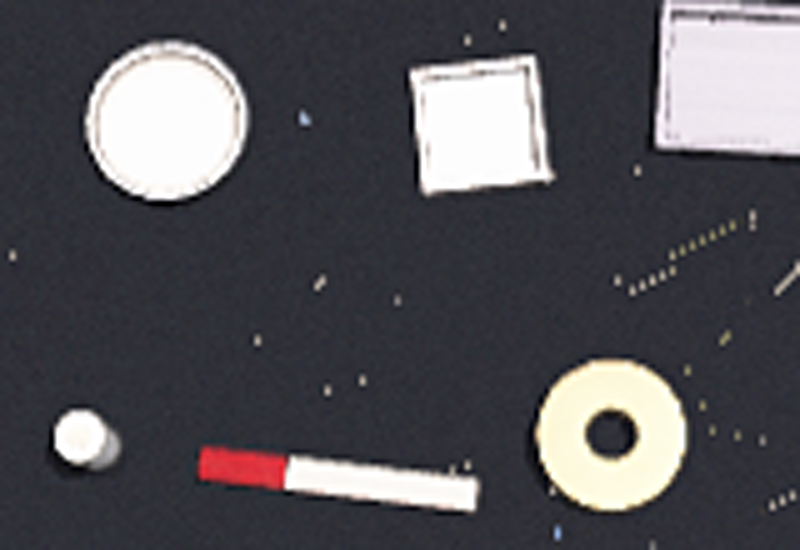

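View pics/crop2.png

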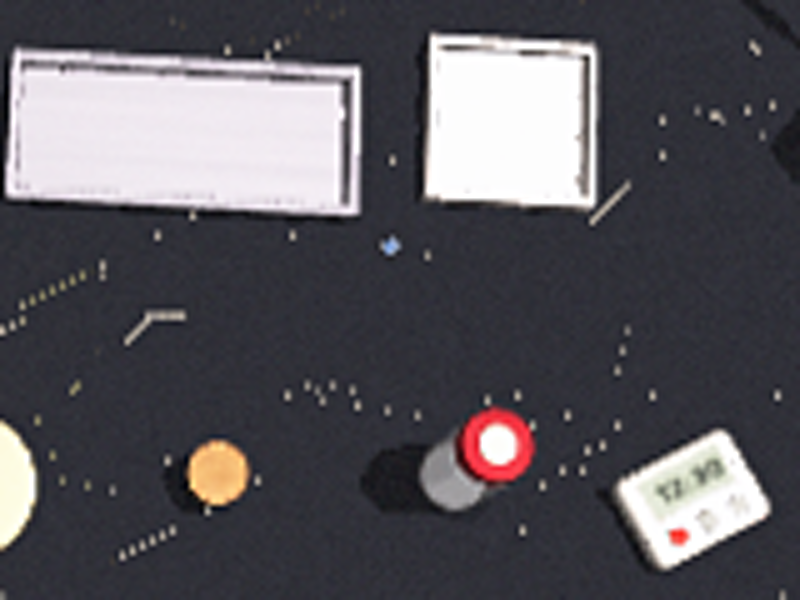

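The crops show the small white tray at crop1 (480,125), white and clearly the smaller square, so it's the right one. The dish is at (167,121), short vial cap (80,437) and marker (199,463) to (478,495). In crop2 the pen tray is centred at (183,131), the big tray at (512,120), stopper top at (218,473) and tall cap at (497,444).

```bash
python3 - <<'E'
from h import *
a=lambda x,y,z:px('top0',195+x/5-.4,180+y/5-.4,z)
b=lambda x,y,z:px('top0',325+x/5-.4,170+y/5-.4,z)
print('dish',a(167,121,13),'width',a(86,121,13)[1]-a(247,121,13)[1])
print('small',[a(*p,11) for p in((410,70),(536,57),(553,180),(424,194))])
print('short',a(80,437,42)); print('marker',a(199,463,14),a(478,495,14)); print('tape',a(612,435,18))
print('pen',[b(*p,13) for p in((14,48),(360,66),(357,215),(6,198))])
print('big',[b(*p,11) for p in((430,34),(597,43),(595,210),(424,200))])
print('stopper',b(218,473,26),'tall',b(497,444,85),'timer',b(693,500,18))
E
```

```text
dish [606.2 146.9  13. ] width 75.8
small [array([627.9,  32.1,  11. ]), array([632.2, -27.8,  11. ]), array([571.6, -34. ,  11. ]), array([567. ,  26.8,  11. ])]
short [452.6 180.3  42. ]
marker [443. 132.  14.] [423.8   4.9  14. ]
tape [448.7 -57.1  18. ]
pen [array([658.8, -89.7,  13. ]), array([ 644.1, -254.1,   13. ]), array([ 570.9, -247.4,   13. ]), array([584.9, -82.9,  13. ])]
big [array([ 659.6, -289.1,   11. ]), array([ 652.3, -368.6,   11. ]), array([ 569.9, -360.1,   11. ]), array([ 577.6, -279.9,   11. ])]
stopper [ 448.8 -173.3   26. ] tall [ 448.2 -286.5   85. ] timer [ 429.9 -390.3   18. ]
```

>>> {"name": "send_rows", "arguments": {
  "motion": [
    {"rz":0.333,"gripper":-1},
    {"rz":0.333,"gripper":-1},
    {"rz":0.333,"gripper":-1},
    {"rz":0.333,"gripper":-1},
    {"rz":0.333,"gripper":-1},
    {"rz":0.333,"gripper":-1},
    {"rz":0.34,"gripper":-1},
    {"tx":-0.11,"ty":0.03,"gripper":-1},
    {"tx":-0.11,"ty":0.03,"gripper":-1},
    {"tx":-0.11,"ty":0.03,"gripper":-1},
    {"tx":-0.11,"ty":0.03,"gripper":-1},
    {"tx":-0.11,"ty":0.03,"gripper":-1}
  ],
  "grip_force": 15
}}

```text
invalid input at $.motion[0]: expected keys tx, ty, tz, rx, ry, rz, gripper
```

>>> {"name": "send_rows", "arguments": {
  "motion": [
    {"tx":0,"ty":0,"tz":0,"rx":0,"ry":0,"rz":0.333,"gripper":-1},
    {"tx":0,"ty":0,"tz":0,"rx":0,"ry":0,"rz":0.333,"gripper":-1},
    {"tx":0,"ty":0,"tz":0,"rx":0,"ry":0,"rz":0.333,"gripper":-1},
    {"tx":0,"ty":0,"tz":0,"rx":0,"ry":0,"rz":0.333,"gripper":-1},
    {"tx":0,"ty":0,"tz":0,"rx":0,"ry":0,"rz":0.333,"gripper":-1},
    {"tx":0,"ty":0,"tz":0,"rx":0,"ry":0,"rz":0.333,"gripper":-1},
    {"tx":0,"ty":0,"tz":0,"rx":0,"ry":0,"rz":0.34,"gripper":-1},
    {"tx":-0.11,"ty":0.03,"tz":0,"rx":0,"ry":0,"rz":0,"gripper":-1},
    {"tx":-0.11,"ty":0.03,"tz":0,"rx":0,"ry":0,"rz":0,"gripper":-1},
    {"tx":-0.11,"ty":0.03,"tz":0,"rx":0,"ry":0,"rz":0,"gripper":-1},
    {"tx":-0.11,"ty":0.03,"tz":0,"rx":0,"ry":0,"rz":0,"gripper":-1},
    {"tx":-0.11,"ty":0.03,"tz":0,"rx":0,"ry":0,"rz":0,"gripper":-1}
  ],
  "grip_force": 15
}}

```text
time_s: 1.65
ee_pos: [270.5, 264.0, 213.8]
ee_rot: [180.0, 0.0, 90.0]
force: [1.3, 0.6, -0.3]
gripper_width: 91.8
gripper_force: 0.0
```

>>> {"name": "send_rows", "arguments": {
  "motion": [
    {"tx":-0.11,"ty":0.0355,"tz":0,"rx":0,"ry":0,"rz":0,"gripper":-1},
    {"tx":-0.11,"ty":0.0355,"tz":0,"rx":0,"ry":0,"rz":0,"gripper":-1},
    {"tx":-0.11,"ty":0.0355,"tz":0,"rx":0,"ry":0,"rz":0,"gripper":-1},
    {"tx":-0.11,"ty":0.0355,"tz":0,"rx":0,"ry":0,"rz":0,"gripper":-1},
    {"tx":-0.11,"ty":0.0355,"tz":0,"rx":0,"ry":0,"rz":0,"gripper":-1},
    {"tx":-0.11,"ty":0.0355,"tz":0,"rx":0,"ry":0,"rz":0,"gripper":-1},
    {"tx":-0.11,"ty":0.0355,"tz":0,"rx":0,"ry":0,"rz":0,"gripper":-1},
    {"tx":-0.11,"ty":0.0355,"tz":0,"rx":0,"ry":0,"rz":0,"gripper":-1},
    {"tx":-0.11,"ty":0.0355,"tz":0,"rx":0,"ry":0,"rz":0,"gripper":-1},
    {"tx":-0.11,"ty":0.0355,"tz":0,"rx":0,"ry":0,"rz":0,"gripper":-1},
    {"tx":0,"ty":0,"tz":0,"rx":0,"ry":0,"rz":0,"gripper":-1}
  ]
}}

```text
time_s: 3.02
ee_pos: [448.5, -287.5, 212.9]
ee_rot: [-180.0, 0.0, 89.8]
force: [-0.5, 1.1, -0.3]
gripper_width: 91.5
gripper_force: 0.0
```

```bash
python3 - <<'E'
from h import *
d,s=snap('wrist','w1'); print(s['ee_pos'])
E
```

```text
[ 448.45193115 -287.48913776  212.90090665]
```

View pics/w1.png

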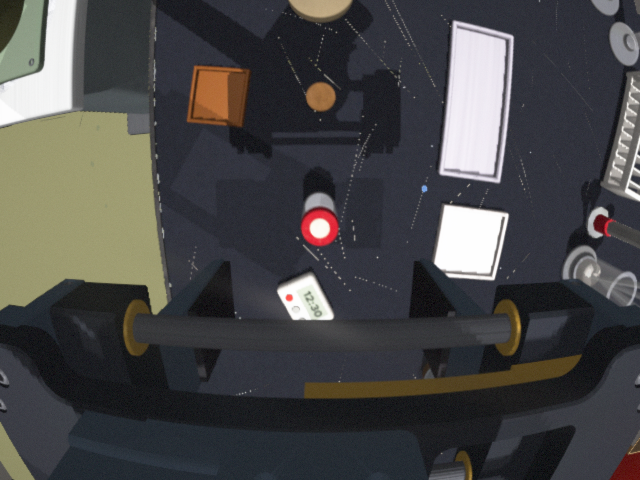

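The wrist view shows the tall cap at (320,227), stopper (321,97), timer (305,296), big tray with corners (446,203) (509,212) (496,280) (434,272), and pen tray centre around (477,101).

```bash
python3 - <<'E'
from h import *
p=lambda *a:px('w1',*a)
print(p(320,227,85),'stop',p(321,97,26))
b=[p(*c,11) for c in((446,203),(509,212),(496,280),(434,272))];print('big',np.mean(b,0),b)
b=[p(*c,13) for c in((454,21),(514,36),(500,184),(439,174))];print('pen',np.mean(b,0),b)
E
```

```text
[ 447.5 -288.4   85. ] stop [ 448.7 -175.7   26. ]
big [ 617.25  -325.375   11.   ] [array([ 581.1, -281. ,   11. ]), array([ 659.7, -289.7,   11. ]), array([ 654.3, -371.6,   11. ]), array([ 573.9, -359.2,   11. ])]
pen [ 614.925 -171.25    13.   ] [array([586.9, -85.3,  13. ]), array([658.6, -91.4,  13. ]), array([ 643.5, -258.2,   13. ]), array([ 570.7, -250.1,   13. ])]
```

>>> {"name": "send_rows", "arguments": {
  "motion": [
    {"tx":0,"ty":0,"tz":0.06,"rx":0,"ry":0,"rz":0,"gripper":-1},
    {"tx":0,"ty":0,"tz":0.06,"rx":0,"ry":0,"rz":0,"gripper":-1},
    {"tx":0,"ty":0,"tz":0.06,"rx":0,"ry":0,"rz":0,"gripper":-1},
    {"tx":0,"ty":0,"tz":0.06,"rx":0,"ry":0,"rz":0,"gripper":-1},
    {"tx":0,"ty":0,"tz":0.06,"rx":0,"ry":0,"rz":0,"gripper":-1},
    {"tx":0,"ty":0,"tz":0.04,"rx":0,"ry":0,"rz":0,"gripper":-1},
    {"tx":0,"ty":0,"tz":0.01,"rx":0,"ry":0,"rz":0,"gripper":0},
    {"tx":0,"ty":0,"tz":0,"rx":0,"ry":0,"rz":0,"gripper":0.2},
    {"tx":0,"ty":0,"tz":0,"rx":0,"ry":0,"rz":0,"gripper":0.4},
    {"tx":0,"ty":0,"tz":0,"rx":0,"ry":0,"rz":0,"gripper":0.6},
    {"tx":0,"ty":0,"tz":0,"rx":0,"ry":0,"rz":0,"gripper":0.8},
    {"tx":0,"ty":0,"tz":0,"rx":0,"ry":0,"rz":0,"gripper":1}
  ],
  "grip_force": 20
}}

```text
time_s: 4.58
ee_pos: [447.8, -284.3, 39.1]
ee_rot: [180.0, 0.0, 90.0]
force: [0.9, -0.8, 0.3]
gripper_width: 34.2
gripper_force: 0.0
```

>>> {"name": "send_rows", "arguments": {
  "motion": [
    {"tx":0,"ty":0,"tz":0,"rx":0,"ry":0,"rz":0,"gripper":1},
    {"tx":0,"ty":0,"tz":0,"rx":0,"ry":0,"rz":0,"gripper":1},
    {"tx":0,"ty":0,"tz":0,"rx":0,"ry":0,"rz":0,"gripper":1},
    {"tx":0,"ty":0,"tz":-0.02,"rx":0,"ry":0,"rz":0,"gripper":1},
    {"tx":0,"ty":0,"tz":-0.04,"rx":0,"ry":0,"rz":0,"gripper":1},
    {"tx":0,"ty":0,"tz":-0.02,"rx":0,"ry":0,"rz":0,"gripper":1}
  ]
}}

```text
time_s: 5.32
ee_pos: [448.4, -284.6, 80.3]
ee_rot: [179.9, 0.1, 90.0]
force: [0.2, -0.1, -0.2]
gripper_width: 32.4
gripper_force: 19.8
```

>>> {"name": "send_rows", "arguments": {
  "motion": [
    {"tx":-0.0095,"ty":0.02,"tz":0,"rx":0,"ry":0,"rz":0,"gripper":1},
    {"tx":-0.0095,"ty":0.04,"tz":0,"rx":0,"ry":0,"rz":0,"gripper":1},
    {"tx":-0.0095,"ty":0.05,"tz":0,"rx":0,"ry":0,"rz":0,"gripper":1},
    {"tx":-0.0095,"ty":0.056,"tz":0,"rx":0,"ry":0,"rz":0,"gripper":1},
    {"tx":-0.0095,"ty":0.05,"tz":0,"rx":0,"ry":0,"rz":0,"gripper":1},
    {"tx":-0.0095,"ty":0.05,"tz":0,"rx":0,"ry":0,"rz":0,"gripper":1},
    {"tx":-0.0095,"ty":0.04,"tz":0,"rx":0,"ry":0,"rz":0,"gripper":1},
    {"tx":-0.0095,"ty":0.03,"tz":0,"rx":0,"ry":0,"rz":0,"gripper":1},
    {"tx":0,"ty":0,"tz":0.02,"rx":0,"ry":0,"rz":0,"gripper":1},
    {"tx":0,"ty":0,"tz":0.03,"rx":0,"ry":0,"rz":0,"gripper":1},
    {"tx":0,"ty":0,"tz":0.015,"rx":0,"ry":0,"rz":0,"gripper":1},
    {"tx":0,"ty":0,"tz":0.007,"rx":0,"ry":0,"rz":0,"gripper":1}
  ]
}}

```text
time_s: 6.82
ee_pos: [614.9, -322.0, 41.9]
ee_rot: [-179.9, -0.1, 90.0]
force: [-2.6, 1.7, 8.2]
gripper_width: 32.2
gripper_force: 19.9
```

```bash
python3 - <<'E'
from h import *
d,s=snap('scene','s2'); print(s['ee_pos'],s['force'],s['gripper_width'])
im=d['frame'][200:340,330:530,::-1];cv2.imwrite('pics/s2c.png',cv2.resize(im,None,fx=4,fy=4))
E
```

```text
[ 614.85092859 -321.9596548    41.92067268] [-2.6394689   1.68121919  8.24357091] 32.20023733450269
```

View pics/s2c.png

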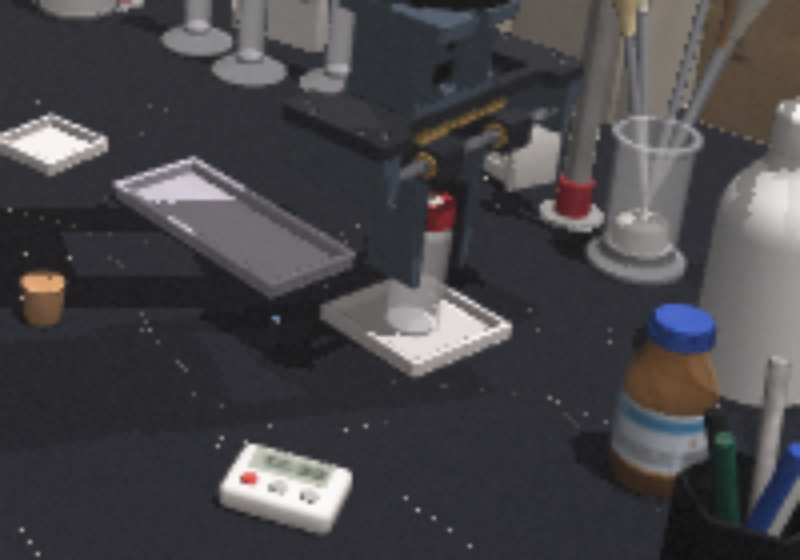

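The tall vial stands in the big tray, centred at about crop (412,310) with the floor touched. I'm releasing it and going to the short vial.

>>> {"name": "send_rows", "arguments": {
  "motion": [
    {"tx":0,"ty":0,"tz":0,"rx":0,"ry":0,"rz":0,"gripper":0.2},
    {"tx":0,"ty":0,"tz":0,"rx":0,"ry":0,"rz":0,"gripper":0},
    {"tx":0,"ty":0,"tz":0,"rx":0,"ry":0,"rz":0,"gripper":-0.2},
    {"tx":0,"ty":0,"tz":0,"rx":0,"ry":0,"rz":0,"gripper":-0.4},
    {"tx":0,"ty":0,"tz":0,"rx":0,"ry":0,"rz":0,"gripper":-0.6},
    {"tx":0,"ty":0,"tz":-0.03,"rx":0,"ry":0,"rz":0,"gripper":-0.6},
    {"tx":0,"ty":0,"tz":-0.06,"rx":0,"ry":0,"rz":0,"gripper":-0.6},
    {"tx":0,"ty":0,"tz":-0.08,"rx":0,"ry":0,"rz":0,"gripper":-0.6},
    {"tx":0,"ty":0,"tz":-0.08,"rx":0,"ry":0,"rz":0,"gripper":-0.6},
    {"tx":0.05,"ty":-0.04,"tz":-0.02,"rx":0,"ry":0,"rz":0,"gripper":-1},
    {"tx":0.1,"ty":-0.035,"tz":0,"rx":0,"ry":0,"rz":0,"gripper":-1},
    {"tx":0.1,"ty":-0.035,"tz":0,"rx":0,"ry":0,"rz":0,"gripper":-1}
  ]
}}

```text
time_s: 8.38
ee_pos: [560.5, -196.3, 179.4]
ee_rot: [179.9, 0.0, 89.9]
force: [-0.3, 0.9, 0.1]
gripper_width: 91.4
gripper_force: 0.0
```

>>> {"name": "send_rows", "arguments": {
  "motion": [
    {"tx":0.1,"ty":-0.027,"tz":0,"rx":0,"ry":0,"rz":0,"gripper":-1},
    {"tx":0.1,"ty":-0.027,"tz":0,"rx":0,"ry":0,"rz":0,"gripper":-1},
    {"tx":0.1,"ty":-0.027,"tz":0,"rx":0,"ry":0,"rz":0,"gripper":-1},
    {"tx":0.1,"ty":-0.027,"tz":0,"rx":0,"ry":0,"rz":0,"gripper":-1},
    {"tx":0.1,"ty":-0.027,"tz":0,"rx":0,"ry":0,"rz":0,"gripper":-1},
    {"tx":0.1,"ty":-0.027,"tz":0,"rx":0,"ry":0,"rz":0,"gripper":-1},
    {"tx":0.1,"ty":-0.027,"tz":0,"rx":0,"ry":0,"rz":0,"gripper":-1},
    {"tx":0.053,"ty":-0.027,"tz":0,"rx":0,"ry":0,"rz":0,"gripper":-1},
    {"tx":0,"ty":0,"tz":0,"rx":0,"ry":0,"rz":0,"gripper":-1}
  ]
}}

```text
time_s: 9.5
ee_pos: [452.4, 180.8, 179.1]
ee_rot: [179.9, -0.0, 90.2]
force: [-0.4, -1.0, 0.2]
gripper_width: 91.2
gripper_force: 0.0
```

```bash
python3 - <<'E'
from h import *
d,s=snap('wrist','w3'); print(s['ee_pos'])
E
```

```text
[452.40731543 180.76677697 179.059732  ]
```

View pics/w3.png

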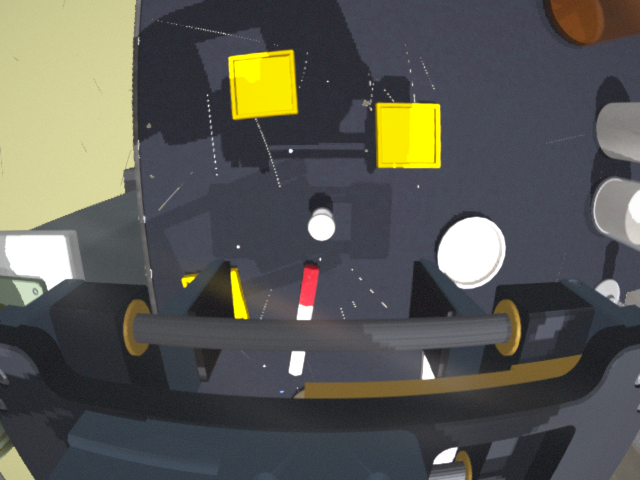

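The short vial cap is at (321,226), the dish centre at (471,251), and the marker runs from (311,265) to (296,374).

```bash
python3 - <<'E'
from h import *
p=lambda *a:px('w3',*a)
print(p(321,226,42),'dish',p(471.5,251,13),'mk',p(311,265,14),p(296,374,14))
E
```

```text
[452.6 178.6  42. ] dish [605.4 146.2  13. ] mk [443.  132.6  14. ] [425.3   2.2  14. ]
```

>>> {"name": "send_rows", "arguments": {
  "motion": [
    {"tx":-0.003,"ty":0,"tz":0.05,"rx":0,"ry":0,"rz":0,"gripper":-1},
    {"tx":0,"ty":0,"tz":0.08,"rx":0,"ry":0,"rz":0,"gripper":-0.4},
    {"tx":0,"ty":0,"tz":0.08,"rx":0,"ry":0,"rz":0,"gripper":-0.2},
    {"tx":0,"ty":0,"tz":0.08,"rx":0,"ry":0,"rz":0,"gripper":-0.2},
    {"tx":0,"ty":0,"tz":0.03,"rx":0,"ry":0,"rz":0,"gripper":-0.2},
    {"tx":0,"ty":0,"tz":0.012,"rx":0,"ry":0,"rz":0,"gripper":-0.2},
    {"tx":0,"ty":0,"tz":0,"rx":0,"ry":0,"rz":0,"gripper":0},
    {"tx":0,"ty":0,"tz":0,"rx":0,"ry":0,"rz":0,"gripper":0.2},
    {"tx":0,"ty":0,"tz":0,"rx":0,"ry":0,"rz":0,"gripper":0.4},
    {"tx":0,"ty":0,"tz":0,"rx":0,"ry":0,"rz":0,"gripper":0.5},
    {"tx":0,"ty":0,"tz":0,"rx":0,"ry":0,"rz":0,"gripper":0.6},
    {"tx":0,"ty":0,"tz":0,"rx":0,"ry":0,"rz":0,"gripper":1}
  ],
  "grip_force": 12
}}

```text
time_s: 11.05
ee_pos: [453.0, 177.9, 12.3]
ee_rot: [180.0, -0.0, 90.0]
force: [-1.9, 0.1, 2.9]
gripper_width: 21.4
gripper_force: 12.0
```

>>> {"name": "send_rows", "arguments": {
  "motion": [
    {"tx":0,"ty":0,"tz":-0.02,"rx":0,"ry":0,"rz":0,"gripper":1},
    {"tx":0,"ty":0,"tz":-0.04,"rx":0,"ry":0,"rz":0,"gripper":1},
    {"tx":0,"ty":0,"tz":-0.02,"rx":0,"ry":0,"rz":0,"gripper":1},
    {"tx":-0.02,"ty":0.02,"tz":0,"rx":0,"ry":0,"rz":0,"gripper":1},
    {"tx":-0.05,"ty":0.04,"tz":0,"rx":0,"ry":0,"rz":0,"gripper":1},
    {"tx":-0.06,"ty":0.05,"tz":0,"rx":0,"ry":0,"rz":0,"gripper":1},
    {"tx":-0.06,"ty":0.05,"tz":0,"rx":0,"ry":0,"rz":0,"gripper":1},
    {"tx":-0.06,"ty":0.05,"tz":0,"rx":0,"ry":0,"rz":0,"gripper":1},
    {"tx":-0.06,"ty":0.05,"tz":0,"rx":0,"ry":0,"rz":0,"gripper":1},
    {"tx":-0.048,"ty":0.034,"tz":0,"rx":0,"ry":0,"rz":0,"gripper":1},
    {"tx":0,"ty":0,"tz":0,"rx":0,"ry":0,"rz":0,"gripper":1}
  ]
}}

```text
time_s: 12.42
ee_pos: [600.8, -3.6, 51.0]
ee_rot: [-180.0, 0.0, 89.8]
force: [0.3, -0.2, 0.3]
gripper_width: 21.8
gripper_force: 12.0
```

```bash
python3 - <<'E'
from h import *
d,s=snap('wrist','w4'); print(s['ee_pos'],s['gripper_width'])
E
```

```text
[600.83919931  -3.64863753  50.95852387] 21.812916539939906
```

View pics/w4.png

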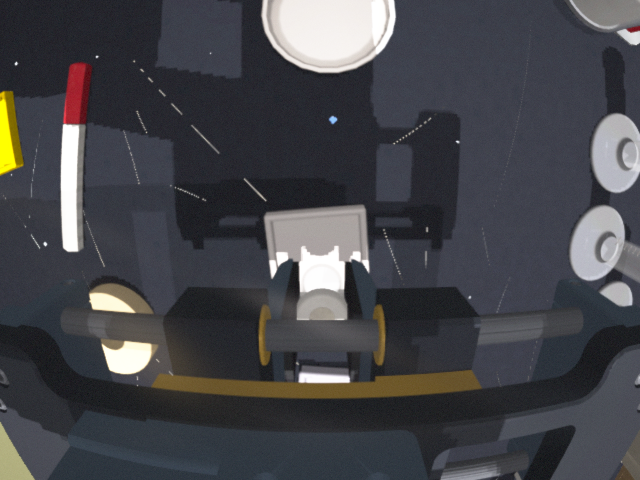

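The vial is held between the pads at about (321,280), over the small tray, whose +y edge runs (267,212) to (366,207). That agrees with the top-view estimate, so I'm lowering and releasing.

>>> {"name": "send_rows", "arguments": {
  "motion": [
    {"tx":0.004,"ty":0,"tz":0.02,"rx":0,"ry":0,"rz":0,"gripper":1},
    {"tx":0,"ty":0,"tz":0.03,"rx":0,"ry":0,"rz":0,"gripper":1},
    {"tx":0,"ty":0,"tz":0.015,"rx":0,"ry":0,"rz":0,"gripper":1},
    {"tx":0,"ty":0,"tz":0.007,"rx":0,"ry":0,"rz":0,"gripper":1},
    {"tx":0,"ty":0,"tz":0,"rx":0,"ry":0,"rz":0,"gripper":1}
  ]
}}

```text
time_s: 13.1
ee_pos: [599.9, 0.9, 15.9]
ee_rot: [180.0, -0.0, 90.0]
force: [-0.1, 1.1, 0.6]
gripper_width: 21.9
gripper_force: 12.0
```

>>> {"name": "send_rows", "arguments": {
  "motion": [
    {"tx":0,"ty":0,"tz":0.002,"rx":0,"ry":0,"rz":0,"gripper":1},
    {"tx":0,"ty":0,"tz":0,"rx":0,"ry":0,"rz":0,"gripper":0.4},
    {"tx":0,"ty":0,"tz":0,"rx":0,"ry":0,"rz":0,"gripper":0.2},
    {"tx":0,"ty":0,"tz":0,"rx":0,"ry":0,"rz":0,"gripper":0},
    {"tx":0,"ty":0,"tz":0,"rx":0,"ry":0,"rz":0,"gripper":-0.2},
    {"tx":0,"ty":0,"tz":-0.04,"rx":0,"ry":0,"rz":0,"gripper":-0.2},
    {"tx":0,"ty":0,"tz":-0.08,"rx":0,"ry":0,"rz":0,"gripper":-0.2},
    {"tx":0,"ty":0,"tz":-0.08,"rx":0,"ry":0,"rz":0,"gripper":-0.2},
    {"tx":0.03,"ty":-0.08,"tz":-0.04,"rx":0,"ry":0,"rz":0,"gripper":-0.2},
    {"tx":0.04,"ty":-0.1,"tz":0,"rx":0,"ry":0,"rz":0,"gripper":-0.2},
    {"tx":0.04,"ty":-0.1,"tz":0,"rx":0,"ry":0,"rz":0,"gripper":-0.2},
    {"tx":0.024,"ty":-0.053,"tz":0,"rx":0,"ry":0,"rz":0.27,"gripper":-0.2}
  ]
}}

```text
time_s: 14.6
ee_pos: [430.5, 68.2, 135.0]
ee_rot: [-179.9, 0.0, 81.7]
force: [0.8, 0.1, 0.1]
gripper_width: 54.6
gripper_force: 0.0
```

```bash
python3 - <<'E'
from h import *
d,s=snap('wrist','w5'); print(s['ee_pos'],s['ee_rot'])
d,s=snap('scene','s5'); a=cv2.resize(d['frame'][200:310,260:460,::-1],None,fx=4,fy=4,interpolation=cv2.INTER_CUBIC)
cv2.imwrite('pics/s5c.png',a)
E
```

```text
[430.51602875  68.23250237 134.96079732] [-1.79939101e+02  1.94215376e-03  8.16973136e+01]
```

View pics/s5c.png

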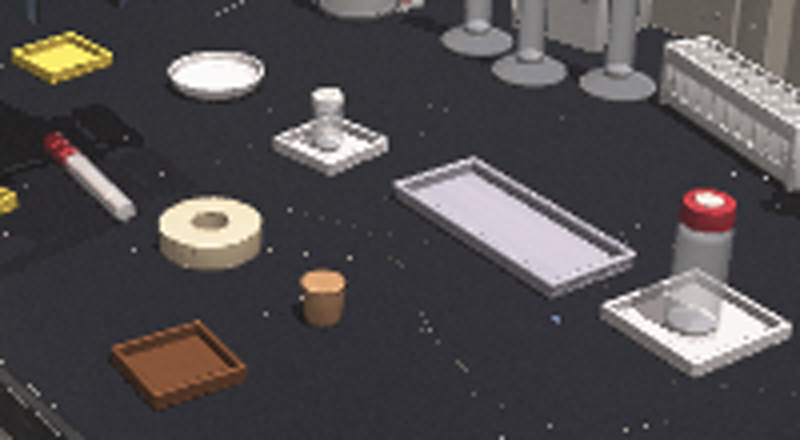

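View pics/w5.png

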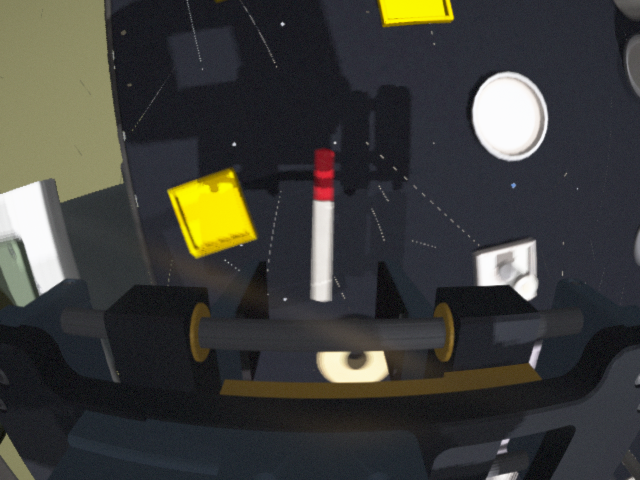

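Both vials stand in their trays. In the wrist view the marker runs from (324,151) to (321,300).

```bash
python3 - <<'E'
from h import *
a=px('w5',324,151,14);b=px('w5',321,300,14);m=(a+b)/2;d=(a-b)[:2]
W=R.from_euler('xyz',[180,0,81.8],degrees=True).as_matrix()
print(a,b,m,np.degrees(np.arctan2(d[0],d[1])),'tool shift/500',W.T@(m-[430.5,68.2,14])/500)
E
```

```text
[441.9 129.8  14. ] [421.1   4.4  14. ] [431.5  67.1  14. ] 9.417860929174722 tool shift/500 [-1.89224984e-03  2.29333612e-03  2.80852673e-19]
```

>>> {"name": "send_rows", "arguments": {
  "motion": [
    {"tx":-0.001,"ty":0.002,"tz":0.05,"rx":0,"ry":0,"rz":0.02,"gripper":-0.2},
    {"tx":0,"ty":0,"tz":0.08,"rx":0,"ry":0,"rz":0,"gripper":-0.2},
    {"tx":0,"ty":0,"tz":0.08,"rx":0,"ry":0,"rz":0,"gripper":-0.2},
    {"tx":0,"ty":0,"tz":0.04,"rx":0,"ry":0,"rz":0,"gripper":0},
    {"tx":0,"ty":0,"tz":0.012,"rx":0,"ry":0,"rz":0,"gripper":0.2},
    {"tx":0,"ty":0,"tz":0,"rx":0,"ry":0,"rz":0,"gripper":0.4},
    {"tx":0,"ty":0,"tz":0,"rx":0,"ry":0,"rz":0,"gripper":0.6},
    {"tx":0,"ty":0,"tz":0,"rx":0,"ry":0,"rz":0,"gripper":0.8},
    {"tx":0,"ty":0,"tz":0,"rx":0,"ry":0,"rz":0,"gripper":1},
    {"tx":0,"ty":0,"tz":0,"rx":0,"ry":0,"rz":0,"gripper":1}
  ],
  "grip_force": 15
}}

```text
time_s: 15.95
ee_pos: [435.1, 67.2, 4.7]
ee_rot: [179.9, -0.0, 81.3]
force: [-0.3, -0.5, 6.0]
gripper_width: 13.5
gripper_force: 15.0
```

>>> {"name": "send_rows", "arguments": {
  "motion": [
    {"tx":0,"ty":0,"tz":-0.04,"rx":0,"ry":0,"rz":0,"gripper":1},
    {"tx":0,"ty":0,"tz":-0.06,"rx":0,"ry":0,"rz":-0.06,"gripper":1},
    {"tx":0,"ty":0,"tz":-0.06,"rx":0,"ry":0,"rz":-0.06,"gripper":1},
    {"tx":-0.03,"ty":0.03,"tz":0,"rx":0,"ry":0,"rz":0,"gripper":1},
    {"tx":-0.06,"ty":0.052,"tz":0,"rx":0,"ry":0,"rz":0,"gripper":1},
    {"tx":-0.06,"ty":0.055,"tz":0,"rx":0,"ry":0,"rz":0,"gripper":1},
    {"tx":-0.065,"ty":0.06,"tz":0,"rx":0,"ry":0,"rz":0,"gripper":1},
    {"tx":-0.065,"ty":0.06,"tz":0,"rx":0,"ry":0,"rz":0,"gripper":1},
    {"tx":-0.065,"ty":0.06,"tz":0,"rx":0,"ry":0,"rz":0,"gripper":1},
    {"tx":-0.06,"ty":0.055,"tz":0,"rx":0,"ry":0,"rz":0,"gripper":1},
    {"tx":-0.036,"ty":0.03,"tz":0,"rx":0,"ry":0,"rz":0,"gripper":1},
    {"tx":0,"ty":0,"tz":0,"rx":0,"ry":0,"rz":0,"gripper":1}
  ]
}}

```text
time_s: 17.45
ee_pos: [615.2, -171.6, 83.4]
ee_rot: [-180.0, -0.0, 84.8]
force: [-0.7, 0.4, 0.2]
gripper_width: 14.0
gripper_force: 15.0
```

```bash
python3 - <<'E'
from h import *
d,s=snap('wrist','w6'); print(s['ee_pos'],s['ee_rot'])
E
```

```text
[ 615.22300615 -171.57276171   83.35551589] [-1.79988827e+02 -7.94699273e-03  8.47926281e+01]
```

View pics/w6.png

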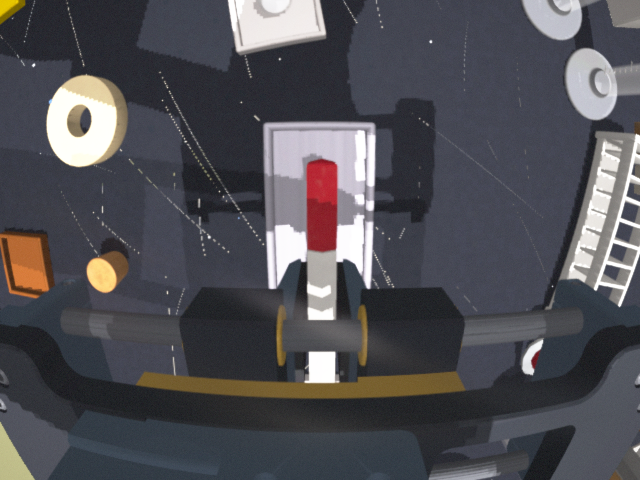

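The marker lies parallel to the pen tray and centred across it: tray edges at columns 266 and 374, marker at 321, red end at row 161. I'll check the lengthwise fit.

```bash
python3 - <<'E'
from h import *
print('end',px('w6',322,163,88),'rim',px('w6',266,123,13),px('w6',375,124,13), px('w6',270,280,13),px('w6',370,280,13))
E
```

```text
end [ 621.5 -109.1   88. ] rim [587.4 -85.   13. ] [657.7 -92.1  13. ] [ 576.9 -193.1   13. ] [ 647.7 -199.5   13. ]
```

>>> {"name": "send_rows", "arguments": {
  "motion": [
    {"tx":0.005,"ty":0,"tz":0.03,"rx":0,"ry":0,"rz":0,"gripper":1},
    {"tx":0,"ty":0,"tz":0.05,"rx":0,"ry":0,"rz":0,"gripper":1},
    {"tx":0,"ty":0,"tz":0.04,"rx":0,"ry":0,"rz":0,"gripper":1},
    {"tx":0,"ty":0,"tz":0.02,"rx":0,"ry":0,"rz":0,"gripper":1},
    {"tx":0,"ty":0,"tz":0.01,"rx":0,"ry":0,"rz":0,"gripper":1},
    {"tx":0,"ty":0,"tz":0,"rx":0,"ry":0,"rz":0,"gripper":1}
  ]
}}

```text
time_s: 18.25
ee_pos: [615.1, -167.7, 9.0]
ee_rot: [180.0, -0.0, 84.9]
force: [-0.4, 0.5, 0.4]
gripper_width: 13.7
gripper_force: 15.0
```

>>> {"name": "send_rows", "arguments": {
  "motion": [
    {"tx":0,"ty":0,"tz":0.003,"rx":0,"ry":0,"rz":0,"gripper":1},
    {"tx":0,"ty":0,"tz":0,"rx":0,"ry":0,"rz":0,"gripper":0.6},
    {"tx":0,"ty":0,"tz":0,"rx":0,"ry":0,"rz":0,"gripper":0.45},
    {"tx":0,"ty":0,"tz":0,"rx":0,"ry":0,"rz":0,"gripper":0.42},
    {"tx":0,"ty":0,"tz":0,"rx":0,"ry":0,"rz":0,"gripper":0.42},
    {"tx":0,"ty":0,"tz":-0.03,"rx":0,"ry":0,"rz":0,"gripper":0.42},
    {"tx":0,"ty":0,"tz":-0.08,"rx":0,"ry":0,"rz":0,"gripper":0.4},
    {"tx":0,"ty":0,"tz":-0.1,"rx":0,"ry":0,"rz":0,"gripper":-0.2},
    {"tx":-0.011,"ty":-0.09,"tz":-0.05,"rx":0,"ry":0,"rz":0,"gripper":-0.2},
    {"tx":-0.01,"ty":-0.09,"tz":0,"rx":0,"ry":0,"rz":0,"gripper":-0.2},
    {"tx":-0.01,"ty":-0.09,"tz":0,"rx":0,"ry":0,"rz":0,"gripper":-0.2},
    {"tx":-0.01,"ty":-0.06,"tz":0,"rx":0,"ry":0,"rz":0,"gripper":-0.2}
  ]
}}

```text
time_s: 19.75
ee_pos: [447.1, -173.5, 138.6]
ee_rot: [179.9, 0.0, 84.9]
force: [0.1, -0.8, -0.5]
gripper_width: 54.6
gripper_force: 0.0
```

```bash
python3 - <<'E'
from h import *
d,s=snap('wrist','w7'); print(s['ee_pos'],s['ee_rot'],s['gripper_width'])
E
```

```text
[ 447.06599868 -173.47271321  138.61070841] [1.79944384e+02 1.73006186e-02 8.48852321e+01] 54.61890692468609
```

View pics/w7.png

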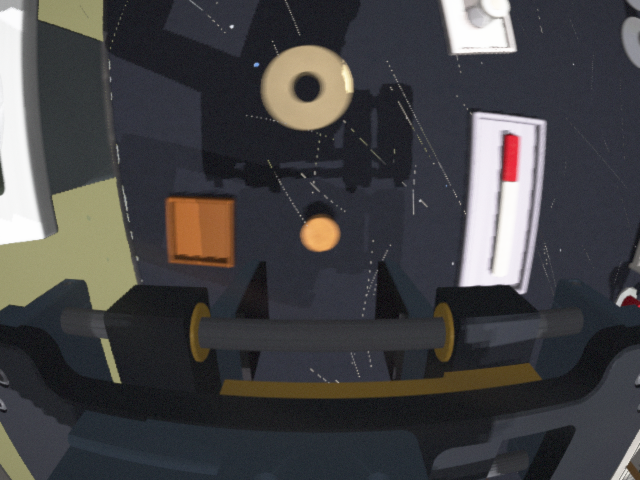

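The marker lies lengthwise in the pen tray, rows 134 to 276. The stopper top is at (320,233).

```bash
python3 - <<'E'
from h import *
print(px('w7',320,233,26))
E
```

```text
[ 446.3 -175.3   26. ]
```

>>> {"name": "send_rows", "arguments": {
  "motion": [
    {"tx":-0.002,"ty":0,"tz":0.05,"rx":0,"ry":0,"rz":0,"gripper":-0.2},
    {"tx":0,"ty":0,"tz":0.08,"rx":0,"ry":0,"rz":0,"gripper":-0.2},
    {"tx":0,"ty":0,"tz":0.08,"rx":0,"ry":0,"rz":0,"gripper":-0.2},
    {"tx":0,"ty":0,"tz":0.04,"rx":0,"ry":0,"rz":0,"gripper":-0.1},
    {"tx":0,"ty":0,"tz":0.011,"rx":0,"ry":0,"rz":0,"gripper":0.1},
    {"tx":0,"ty":0,"tz":0,"rx":0,"ry":0,"rz":0,"gripper":0.3},
    {"tx":0,"ty":0,"tz":0,"rx":0,"ry":0,"rz":0,"gripper":0.4},
    {"tx":0,"ty":0,"tz":0,"rx":0,"ry":0,"rz":0,"gripper":0.5},
    {"tx":0,"ty":0,"tz":0,"rx":0,"ry":0,"rz":0,"gripper":0.8},
    {"tx":0,"ty":0,"tz":0,"rx":0,"ry":0,"rz":0,"gripper":1},
    {"tx":0,"ty":0,"tz":0,"rx":0,"ry":0,"rz":0,"gripper":1}
  ],
  "grip_force": 10
}}

```text
time_s: 21.18
ee_pos: [449.7, -175.0, 8.0]
ee_rot: [179.9, 0.0, 84.9]
force: [-0.3, -0.4, 5.7]
gripper_width: 27.6
gripper_force: 10.0
```

>>> {"name": "send_rows", "arguments": {
  "motion": [
    {"tx":0,"ty":0,"tz":-0.03,"rx":0,"ry":0,"rz":0,"gripper":1},
    {"tx":0,"ty":0,"tz":-0.06,"rx":0,"ry":0,"rz":0,"gripper":1},
    {"tx":0,"ty":0,"tz":-0.06,"rx":0,"ry":0,"rz":0,"gripper":1},
    {"tx":0.03,"ty":0.012,"tz":-0.02,"rx":0,"ry":0,"rz":0,"gripper":1},
    {"tx":0.06,"ty":0.023,"tz":0,"rx":0,"ry":0,"rz":0,"gripper":1},
    {"tx":0.09,"ty":0.035,"tz":0,"rx":0,"ry":0,"rz":0,"gripper":1},
    {"tx":0.09,"ty":0.035,"tz":0,"rx":0,"ry":0,"rz":0,"gripper":1},
    {"tx":0.1,"ty":0.039,"tz":0,"rx":0,"ry":0,"rz":0,"gripper":1},
    {"tx":0.1,"ty":0.039,"tz":0,"rx":0,"ry":0,"rz":0,"gripper":1},
    {"tx":0.09,"ty":0.035,"tz":0,"rx":0,"ry":0,"rz":0,"gripper":1},
    {"tx":0.067,"ty":0.025,"tz":0,"rx":0,"ry":0,"rz":0,"gripper":1},
    {"tx":0.04,"ty":0.015,"tz":0,"rx":0,"ry":0,"rz":0,"gripper":1}
  ]
}}

```text
time_s: 22.68
ee_pos: [606.7, 148.5, 90.7]
ee_rot: [-179.9, 0.0, 85.0]
force: [-0.2, -1.0, 0.2]
gripper_width: 27.5
gripper_force: 10.0
```

```bash
python3 - <<'E'
from h import *
d,s=snap('wrist','w8'); print(s['ee_pos'],s['ee_rot'],s['gripper_width'])
E
```

```text
[606.73506972 148.50024649  90.72823361] [-1.79898628e+02  1.46371807e-02  8.50025484e+01] 27.53517674291846
```

View pics/w8.png

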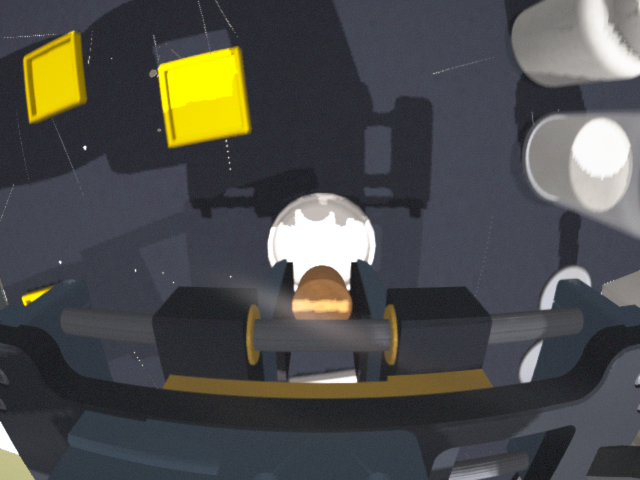

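The dish (centre around (321,245)) lies under the held stopper, centred along x. I'm lowering with a 2 mm correction.

>>> {"name": "send_rows", "arguments": {
  "motion": [
    {"tx":-0.003,"ty":0,"tz":0.03,"rx":0,"ry":0,"rz":0,"gripper":1},
    {"tx":0,"ty":0,"tz":0.05,"rx":0,"ry":0,"rz":0,"gripper":1},
    {"tx":0,"ty":0,"tz":0.04,"rx":0,"ry":0,"rz":0,"gripper":1},
    {"tx":0,"ty":0,"tz":0.025,"rx":0,"ry":0,"rz":0,"gripper":1},
    {"tx":0,"ty":0,"tz":0.01,"rx":0,"ry":0,"rz":0,"gripper":1},
    {"tx":0,"ty":0,"tz":0,"rx":0,"ry":0,"rz":0,"gripper":1}
  ]
}}

```text
time_s: 23.48
ee_pos: [606.8, 144.1, 14.4]
ee_rot: [-180.0, 0.0, 84.9]
force: [-0.7, -0.2, 0.3]
gripper_width: 27.5
gripper_force: 10.0
```

>>> {"name": "send_rows", "arguments": {
  "motion": [
    {"tx":0.001,"ty":0,"tz":0.003,"rx":0,"ry":0,"rz":0,"gripper":1},
    {"tx":0,"ty":0,"tz":0.003,"rx":0,"ry":0,"rz":0,"gripper":1},
    {"tx":0,"ty":0,"tz":0,"rx":0,"ry":0,"rz":0,"gripper":1}
  ]
}}

```text
time_s: 23.85
ee_pos: [606.9, 145.2, 11.6]
ee_rot: [180.0, -0.0, 84.9]
force: [0.1, 0.0, -1.0]
gripper_width: 27.5
gripper_force: 10.0
```

>>> {"name": "send_rows", "arguments": {
  "motion": [
    {"tx":0,"ty":0,"tz":0.002,"rx":0,"ry":0,"rz":0,"gripper":1},
    {"tx":0,"ty":0,"tz":0,"rx":0,"ry":0,"rz":0,"gripper":0.35},
    {"tx":0,"ty":0,"tz":0,"rx":0,"ry":0,"rz":0,"gripper":0.3},
    {"tx":0,"ty":0,"tz":0,"rx":0,"ry":0,"rz":0,"gripper":0.27},
    {"tx":0,"ty":0,"tz":0,"rx":0,"ry":0,"rz":0,"gripper":0.27},
    {"tx":0,"ty":0,"tz":-0.01,"rx":0,"ry":0,"rz":0,"gripper":0.27},
    {"tx":0,"ty":0,"tz":-0.02,"rx":0,"ry":0,"rz":0,"gripper":0.1},
    {"tx":0,"ty":0,"tz":-0.04,"rx":0,"ry":0,"rz":0,"gripper":-0.2},
    {"tx":0,"ty":0,"tz":-0.08,"rx":0,"ry":0,"rz":0,"gripper":-0.2},
    {"tx":0,"ty":0,"tz":-0.1,"rx":0,"ry":0,"rz":0,"gripper":-0.2},
    {"tx":0,"ty":-0.05,"tz":-0.1,"rx":0,"ry":0,"rz":0,"gripper":-0.2},
    {"tx":0,"ty":-0.05,"tz":0,"rx":0,"ry":0,"rz":0,"gripper":-0.2}
  ]
}}

```text
time_s: 25.35
ee_pos: [559.3, 150.1, 191.0]
ee_rot: [179.4, -0.2, 84.9]
force: [-1.5, 0.2, -0.6]
gripper_width: 54.6
gripper_force: 0.0
```

```bash
python3 - <<'E'
from h import *
d,s=snap('scene','s9'); print(s['ee_pos'],s['force'])
cv2.imwrite('pics/s9c.png',cv2.resize(d['frame'][195:345,260:460,::-1],None,fx=4,fy=4,interpolation=cv2.INTER_CUBIC))
E
```

```text
[559.34619733 150.13603636 191.0416507 ] [-1.49621004  0.23118491 -0.61776073]
```

View pics/s9c.png

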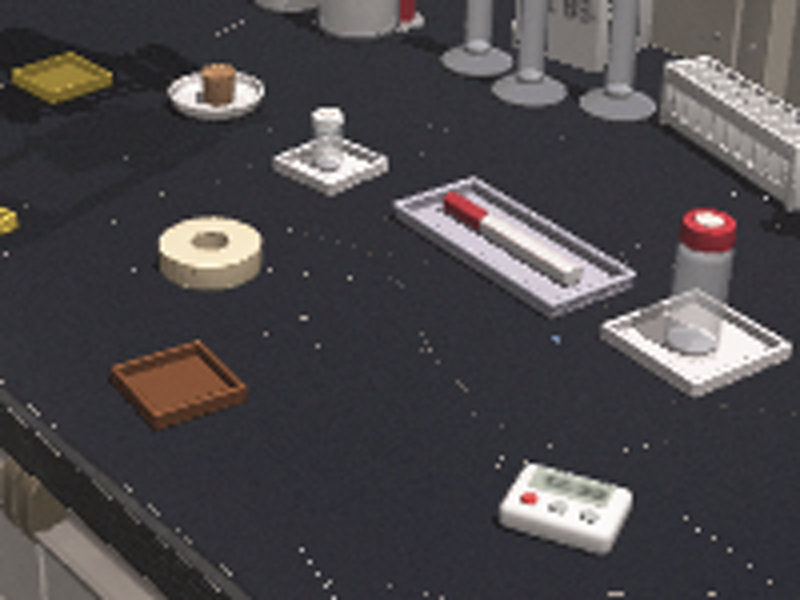

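The stopper stands in the dish (218,85), the short vial in the small tray (328,140), the marker lies in the pen tray (512,238), and the tall vial stands in the big tray (700,280). Tape and timer haven't moved, so I'm handing in.

```bash
python3 -c "
from h import *
print(env.job_done())"
```

```text
the job is handed in; nothing more can be done
None
```

All four things are sorted as asked and the job is handed in at about 25 s. The last picture shows both vials and the stopper standing in their places, the marker lying lengthwise in the pen tray, and the tape roll and timer unmoved; no verdict came back.

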